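# Stopper the parts washer and hold its self-closing lid open for loading

### The job

Put the stopper into the filler neck on the right-hand box of the parts washer, fully home with its flange on the neck's rim. Then raise the washer's self-closing lid to 50 degrees from shut and keep it there so that I can load the bearings: finish while still holding the lid, do not let it go. Leave the loose bearings and the brush where they lie.

Things in the scene. Friction and masses are not known exactly. Their poses are not given: they have to be found in the camera images.
- stopper_center (a point): Loose dark rubber stopper, 74 mm tall, round about z, standing upright on its small end on the bench. From below: tapered plug 37 mm long (23 mm across at the foot, 30 at the top), flange 41 mm across (37 to 42 mm above the foot), round grip 25 mm across (42 to 74 mm above the foot). Point: on the axis half-way up, 37 mm above the foot, level with the flange's underside; z up the grip.
- neck_rim (a point): Centre of the mouth of the filler neck, level with its rim, 115 mm above the bench; axes as washer_hinge. Upright steel tube, 43 mm across outside; tapered bore 35 mm across at the rim, 28 at the bottom, 41 deep: the plug has 2.5 mm to spare all round, and with its flange on the rim stopper_center is here. It stands on a low box at the washer's right end; the lid's edge is 29 mm to its +y.
- washer_hinge (a point): Middle of the lid's hinge line, at the back edge of the washer's tank, 105 mm above the bench. Axes of the washer: x from its front to its back, y to its left along the hinge, z up. The washer is a grey tank fixed on the bench, 160 mm deep, 180 wide, 100 high, plus the 70 mm wide, 70 mm high filler box at its right (-y). The lid is sheet steel, 176 mm from hinge to front edge, 192 mm wide.
- lid_handle (a point): Middle of the grip bar of the lid's D-handle: round dark bar 12 mm thick, 84 mm long, parallel to the hinge. Lid shut: 153 mm in front of the hinge line and 44 mm above it (149 mm above the bench), its middle 39 mm above the lid's top on two posts, 23 mm behind the lid's front edge. Swings with the lid; axes the lid's: x towards the hinge, y along the bar, z out of its top.
- lid (a joint): Opening angle of the lid in rad: 0 shut, growing as the front edge with the handle rises; stop at 1.35. 50 degrees is 0.873. The 0.2 to 0.4 kg lid falls and is sprung shut from any angle: holding it at the handle takes roughly 2 N upward when shut, 6 to 8 N at 50 degrees.
- bearing_a_center (a point): Loose bearing cone, 50 mm across and 18 mm high, lying flat; point at its centre, 9 mm up. To be left where it lies.
- bearing_b_center (a point): A second loose bearing cone like the first. To be left where it lies.
- brush_center (a point): Loose parts brush, 196 mm long, 36 mm wide, 12 mm high, lying near the bench's front edge; point at its middle, 6 mm up; its length runs along y. To be left where it lies.
There are look-alikes about, which are no part of the job. Of the things like the part that bears stopper_center, leave any that is pink, white or yellow; of the rest the smaller one is meant.

How it is judged (in metres and radians):
On the way, in this order (a step that is already met when the one before it is completed fails the run):
1. the stopper is home in the filler neck while the lid is still shut (horizontal distance between stopper_center and neck_rim below 0.005 m and z of stopper_center in the frame of neck_rim below 0.003 m and angle between stopper_center's own z axis and vertical below 0.08 rad and value of joint lid below 0.1 rad), for 0.2 s.
2. the lid is raised to about 50 degrees by the gripper (value of joint lid between 0.75 and 1 rad and contact force between the fingers and lid above 1 N), for 0.2 s.
At the end, for the whole second after the job is handed in: The gripper's fingers hold the lid still (more than 1 N, nothing else propping it) at 0.75 to 1.0 rad (43 to 57 degrees) open, and the stopper is home in the neck: on its axis within 5 mm, flange within 3 mm of the rim, upright within 0.08 rad (all of step 2 and velocity of joint lid between -0.05 and 0.05 rad/s and contact force between lid and stopper below 0.1 N and contact force between lid and bearing_a below 0.1 N and contact force between lid and bearing_b below 0.1 N and contact force between lid and brush below 0.1 N and horizontal distance between stopper_center and neck_rim below 0.005 m and z of stopper_center in the frame of neck_rim below 0.003 m and angle between stopper_center's own z axis and vertical below 0.08 rad); the arm keeps its last pose, push and grip.
It fails at once if a loose bearing or the brush is moved by more than 20 mm (distance of any of bearing_a_center, bearing_b_center, brush_center from where it was at the start of the episode above 0.02 m).
It also fails if it takes over 54 s, if anything falls off the work surface, if the arm or the gripper's body presses on something with over 40 N, if the wrist force passes 120 N, or if a joint passes its speed limit or range.

### The arm

A 7-joint arm with a two-finger parallel gripper is mounted at the origin on a cart in front of the work surface, level with it; the furniture and walls round the work are solid. World frame = base frame: x ahead of the robot, y to its left, z up, the work surface at z = 0. Lengths are in m, angles in degrees, forces in N, time in s.
With the tool pointing down it reaches from about 0.425 to 0.875 m from the base axis. Payload 4.7 kg.
Tool frame: the origin (TCP) lies midway between the tips of the shut fingers; the grasp point (between the pads) lies 19 mm behind it (env.grip_depth is the distance from the TCP to the grasp point, in m); z points along the fingers, y is the line along which they close (so a half turn about z gives the same grasp; the last joint's range is limited). The gripper opens to 87 mm and grips with 3 to 60 N. Pads are 19 mm wide; open, the fingers measure 117 mm over their backs; the gripper's body (75 mm by 190 mm) begins 51 mm behind the grasp point.
Start: joints at [67.042, 18.392, -4.016, 83.108, 1.295, 78.541, -3.26], TCP at [0.262, -0.595, 0.223] pointing down, gripper open.
Joint ranges: [-163.93, 163.93], [-17.29, 119.83], [-79.2, 71.16], [3.27, 140.29], [-89.18, 269.18], [5.43, 117.66], [-154.24, 154.24]. Speed limits (degrees/s): [147.25, 147.25, 180, 180, 180, 180, 180].

### API

Orientations are given as [roll, pitch, yaw] about the fixed x, y, z axes, in that order (R = Rz(yaw) Ry(pitch) Rx(roll)).
In Python, from cell import get_obs, optics, env, nets gives the robot as it stands.
- The arm moves only by the shell command python3 -m creep 'ROWS' [FORCE]. ROWS is JSON, a list of rows, each an object of numbers: "wx", "wy", "wz": the turn, a rotation vector about the tool's x, y, z in degrees; "tx", "ty", "tz": the shift along the tool's x, y, z in mm; "gripper": the opening, from -1 (shut) to 1 (fully open). A call has 1 to 5 rows; each row is the pose to reach, as a shift and turn from the pose commanded when the call began, along the tool's axes at that moment; what a row does not reach only later rows make up. A row lasts 1/12 s, in which the tool goes at most 41.7 mm and 7.16 degrees, less where a joint would pass 70% of its speed; a pose out of reach is approached as far as the arm can. A call with a gripper value outside its range is refused whole. The fingers move at their own pace and stop on an object; FORCE is the grip in N (left out, the last holds). Time passes only in rows, so rows that repeat a pose let the fingers close. It gives the time, the measured TCP pose, the force, the opening and the grip force at its end, in the units of the state.
- get_obs(): the state, without advancing time (a new reading comes with each control period).
- optics.read_camera(name): name is "scene" or "top" or "wrist"; returns (picture, depth): 480x640x3 uint8, red, green, blue; 480x640 float32, m along the optical axis (not along the pixel's ray), 0 where there is no reading.
- optics.camera_info(name): a dict with "fovy" (degrees; the focal length in pixels is half the picture's height over the tangent of half this angle, whatever the lens; pixels are square), "cx", "cy" (the principal point, pixels), "k1" (the pictures are not rectified: a ray, as slopes to the right and down, at radius r is drawn at 1 + k1 r^2 times it, then the intrinsics apply), "R" (3x3) and "t" (3): a world point X has camera coordinates R X + t; the wrist camera has in their place "tool_from_camera" (4x4, takes a point from camera to tool coordinates, whose origin is the TCP and whose axes are the flange's). Camera axes: x right, y down, z forward; pixel columns grow to the right and rows downward; lengths in m; the calibration is good to about 2 mm. A picture is of the moment at which its call begins: read the wrist's pose just before it. camera_info takes no time and is no camera call.
- env.sign_off(): hands the job in; it is judged then, once.
Trained networks look in the newest picture that a camera, given by its name, has taken for a name from the list of things; names that differ only in an ending like _2 or _b are one class to them, and where a whole thing is asked for, a point or a joint stands for the part that bears it (a point fixed in the world has none). Each returns a list of dicts, best first, with "confidence" (0 to 1); they miss things now and then, are a little off and sometimes report something else, mostly with a low value. They report only what shows in the picture. A call takes as long as a camera call. They do not tell look-alikes from the thing itself.
- nets.look_for(query, camera): "point" ([x, y, z] in m, in world coordinates, good to about 4 mm: the middle of the surface that is visible of it).
- nets.place_of(query, camera): "point" ([x, y, z] in m, in world coordinates, good to about 4 mm: a listed point, or the origin of a listed thing).
The state is a dict: "time_s": time; "qpos": joint angles; "joint_velocities": joint speeds; "effort": joint torques, N m; "tool_pos": TCP position; "tool_rot": TCP orientation; "force": force on the tool from outside, world axes, zero at the start; "wrist_torque": the same for the moment, N m; "grip_width": finger opening in m; "grasp_force": force on a finger pad.
Only numpy, scipy, OpenCV 4.12 (cv2) and the standard library are available. Lean on these libraries where they do the work, as an engineer would, in place of code of your own. Each camera call takes 0.05 s, during which the arm holds its last target. There are 200 camera calls.

## Working session

There is one attempt and no reset: what is moved stays moved. The work goes in short steps, Python scripts to look and compute and a shell command to move; the robot and the scene stay as the last step left them, time stands still between calls to the robot, and variables do not carry over. Pictures are saved under pics/ and viewed, at most 10 in all, crops included, and the job is handed in when it is done.

```bash
ls; mkdir -p pics; cat > h.py <<'E'
import numpy as np, cv2
from scipy.spatial.transform import Rotation as Ro
from cell import get_obs, optics, env, nets
def info(c):
    i=optics.camera_info(c); f=240/np.tan(np.radians(i["fovy"])/2)
    if c=="wrist":
        o=get_obs(); T=np.eye(4); T[:3,:3]=Ro.from_euler('xyz',o["tool_rot"],degrees=True).as_matrix(); T[:3,3]=o["tool_pos"]
        M=T@np.array(i["tool_from_camera"])
    else:
        M=np.eye(4); R=np.array(i["R"]); M[:3,:3]=R.T; M[:3,3]=-R.T@np.array(i["t"])
    return i,f,M
def cloud(c):
    i,f,M=info(c); p,d=optics.read_camera(c)
    K=np.array([[f,0,i["cx"]],[0,f,i["cy"]],[0,0,1.]])
    uv=np.stack(np.meshgrid(np.arange(640.),np.arange(480.)),-1).reshape(-1,1,2)
    n=cv2.undistortPoints(uv,K,np.array([i["k1"],0,0,0.])).reshape(480,640,2)
    X=np.dstack([n*d[...,None],d])@M[:3,:3].T+M[:3,3]
    X[d==0]=np.nan
    return p,X
def save(n,p): cv2.imwrite("pics/"+n,p[...,::-1])
E
python3 - <<'E'
from h import *
print(get_obs())
for c in("scene","top"):
    p,X=cloud(c); save(c+"0.png",p); np.savez(c+"0.npz",p=p,X=X)
    for q in ("stopper_center","neck_rim","washer_hinge","lid_handle","bearing_a_center","brush_center"):
        print(c,q,[(np.round(r["point"],3).tolist(),round(r["confidence"],2)) for r in nets.place_of(q,c)])
E
```

```text
pics
{'time_s': 0.0, 'qpos': array([67.04142362, 18.43868726, -4.01615484, 83.17432376,  1.29680583,
       78.54181226, -3.26085036]), 'joint_velocities': array([ 0.09829598,  0.05446655, -0.00635931,  0.00599032, -0.00567174,
        0.00612971,  0.00011116]), 'effort': array([-5.03824904e-04, -4.91292679e+01, -4.04128404e-01, -3.12524593e+01,
       -6.39816304e-02,  4.37782297e-02,  1.80176758e-04]), 'tool_pos': array([ 0.26168093, -0.59439122,  0.22147091]), 'tool_rot': array([-1.79890524e+02,  7.36736109e-03,  2.37684218e+01]), 'force': array([-0.93791017, -1.07072454, -0.54501323]), 'wrist_torque': array([ 0.00583771, -0.01388212,  0.00357298]), 'grasp_force': 0.0, 'grip_width': 0.08722247369458547}
scene stopper_center [([0.392, -0.26, 0.038], 0.88), ([0.622, -0.392, 0.035], 0.87), ([0.47, -0.254, 0.054], 0.76), ([0.461, -0.351, 0.032], 0.7), ([0.552, -0.223, 0.048], 0.63)]
scene neck_rim [([0.559, -0.108, 0.117], 0.92)]
scene washer_hinge [([0.639, 0.021, 0.106], 0.75), ([0.492, -0.461, 0.006], 0.67), ([0.458, -0.349, 0.031], 0.5)]
scene lid_handle [([0.484, 0.013, 0.144], 0.64)]
scene bearing_a_center [([0.566, -0.324, 0.011], 0.62), ([0.461, -0.352, 0.033], 0.37), ([0.558, -0.107, 0.115], 0.25)]
scene brush_center [([0.378, 0.114, 0.009], 0.66)]
top stopper_center [([0.467, -0.251, 0.05], 0.92), ([0.391, -0.264, 0.037], 0.73), ([0.625, -0.391, 0.03], 0.69), ([0.462, -0.353, 0.041], 0.68), ([0.555, -0.222, 0.05], 0.58), ([0.372, 0.113, 0.008], 0.54)]
top neck_rim [([0.564, -0.103, 0.112], 0.61)]
top washer_hinge [([0.643, 0.018, 0.102], 0.87)]
top lid_handle [([0.488, 0.013, 0.15], 0.74)]
top bearing_a_center [([0.571, -0.326, 0.008], 0.59)]
top brush_center [([0.37, 0.113, 0.005], 0.75)]
```

View pics/scene0.png

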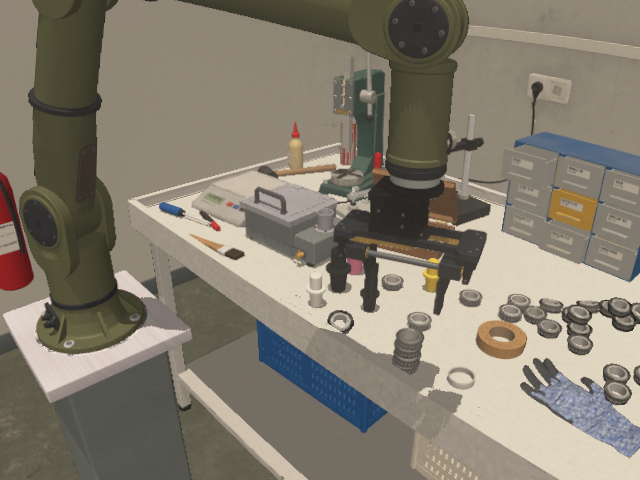

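View pics/top0.png

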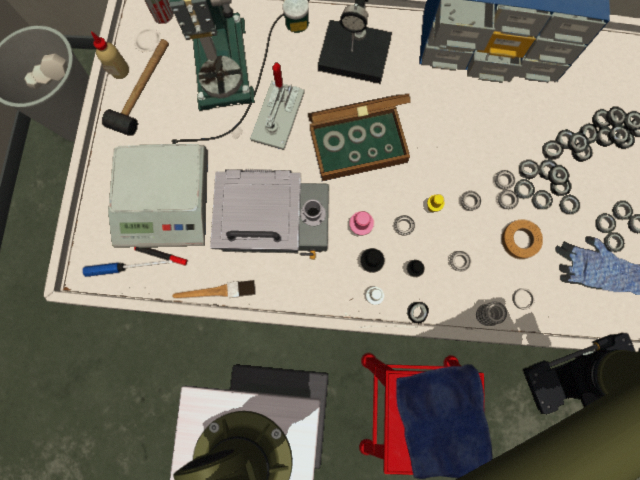

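The scene view shows the washer (centre about 290,220) and a group of stoppers. Five are candidates in the top view: pink (362,222), yellow (436,202), white (374,295), large black (372,260) and small black (415,268). Pink, yellow and white are excluded, and of the two dark ones the smaller at (415,268) fits. I'll confirm with a crop and measure.

```bash
python3 - <<'E'
from h import *
z=np.load("top0.npz");p,X=z["p"],z["X"]
c=p[190:320,190:480]; save("crop0.png",cv2.resize(c,None,fx=2.7,fy=2.7,interpolation=cv2.INTER_CUBIC))
for n,(u,v) in dict(small=(415,268),big=(372,260)).items():
    w=X[v-18:v+18,u-18:u+18].reshape(-1,3); w=w[~np.isnan(w[:,0])]
    zt=np.percentile(w[:,2],99.5); print(n,"ztop",zt.round(4))
    t=w[w[:,2]>zt-.006]; print(" top",len(t),t.mean(0).round(4),(t.min(0)).round(4),t.max(0).round(4))
    t=w[(w[:,2]>.033)&(w[:,2]<.05)];print(" fl",len(t),t.min(0).round(4),t.max(0).round(4),((t.min(0)+t.max(0))/2).round(4))
# neck rim
def circ(pts):
    A=np.c_[2*pts[:,:2],np.ones(len(pts))]; s=np.linalg.lstsq(A,(pts[:,:2]**2).sum(1),rcond=None)[0]
    return s[:2],np.sqrt(s[2]+s[:2]@s[:2])
w=X[195:230,302:326].reshape(-1,3); t=w[(w[:,2]>.108)&(w[:,2]<.122)]
print("neck",len(t),t.mean(0).round(4),t.min(0).round(4),t.max(0).round(4),circ(t))
# handle
w=X[225:250,215:290].reshape(-1,3); t=w[(w[:,2]>.143)]
print("handle",len(t),t.mean(0).round(4),t.min(0).round(4),t.max(0).round(4))
m=np.linalg.svd(t[:,:2]-t[:,:2].mean(0))[2][0] if len(t)<3000 else 0;print(m,np.degrees(np.arctan2(m[1],m[0])))
w=X[165:250,205:305].reshape(-1,3); t=w[(w[:,2]>.095)&(w[:,2]<.12)]
r=cv2.minAreaRect((t[:,:2]*1000).astype(np.float32));print("lid",r,np.median(t[:,2]))
E
```

```text
small ztop 0.0758
 top 89 [ 0.4614 -0.3496  0.073 ] [ 0.4498 -0.3621  0.0699] [ 0.4724 -0.3372  0.0777]
 fl 129 [ 0.4427 -0.3702  0.0355] [ 0.4807 -0.3306  0.0493] [ 0.4617 -0.3504  0.0424]
big ztop 0.1044
 top 143 [ 0.4689 -0.2485  0.1009] [ 0.454  -0.2627  0.0984] [ 0.4837 -0.2317  0.1089]Traceback (most recent call last):
  File "<stdin>", line 8, in <module>
    return umr_minimum(a, axis, None, out, keepdims, initial, where)
ValueError: zero-size array to reduction operation minimum which has no identity
```

View pics/crop0.png

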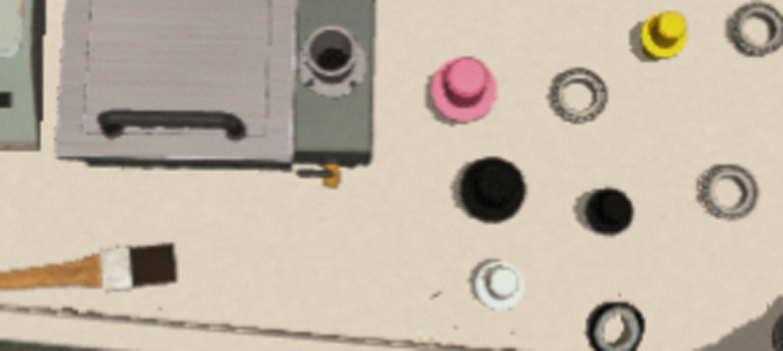

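The crop confirms it. Small black (609,211) measures about 75 mm tall with a flange about 39 mm across, which matches. Large black (492,189) measures 104 mm tall, so it isn't the one. Next I'll measure the washer.

```bash
python3 - <<'E'
from h import *
z=np.load("top0.npz");p,X=z["p"],z["X"]
def circ(pts):
    A=np.c_[2*pts[:,:2],np.ones(len(pts))]; s=np.linalg.lstsq(A,(pts[:,:2]**2).sum(1),rcond=None)[0]
    return s[:2].round(4),np.sqrt(s[2]+s[:2]@s[:2]).round(4)
w=X[190:235,300:328].reshape(-1,3); t=w[(w[:,2]>.108)&(w[:,2]<.122)]
t=t[np.linalg.norm(t[:,:2]-np.median(t[:,:2],0),axis=1)<.03]
print("neck",len(t),t.mean(0).round(4),t.min(0).round(4),t.max(0).round(4),circ(t))
w=X[225:250,215:290].reshape(-1,3); t=w[(w[:,2]>.143)]
print("handle",len(t),t.mean(0).round(4),t.min(0).round(4),t.max(0).round(4))
m=np.linalg.svd(t[:,:2]-t[:,:2].mean(0))[2][0];print(np.degrees(np.arctan2(m[1],m[0])))
w=X[165:250,205:305].reshape(-1,3); t=w[(w[:,2]>.098)&(w[:,2]<.115)]
r=cv2.minAreaRect((t[:,:2]*1000).astype(np.float32));print("lid",r,np.median(t[:,2]))
for n,(u,v) in dict(br=(404,225),br2=(459,260),br3=(418,312),stack=(491,313),pink=(362,222)).items():
    w=X[v-16:v+16,u-16:u+16].reshape(-1,3); t=w[w[:,2]>.01]; print(n,((t.min(0)+t.max(0))/2).round(3),t[:,2].max().round(3))
E
```

```text
neck 116 [ 0.5615 -0.1046  0.1135] [ 0.5403 -0.1257  0.1084] [ 0.5827 -0.0838  0.118 ] (array([ 0.5608, -0.1053]), np.float64(0.0191))
handle 295 [0.4851 0.0126 0.152 ] [ 0.4764 -0.0399  0.143 ] [0.4951 0.0683 0.1597]
-85.6225394286584
lid ((553.4312744140625, 13.607345581054688), (184.07809448242188, 204.16102600097656), 3.733222007751465) 0.11021163093569264
br [ 0.568 -0.322  0.017] 0.023
br2 [ 0.492 -0.458  0.016] 0.023
br3 [ 0.357 -0.364  0.023] 0.036
stack [ 0.373 -0.527  0.043] 0.077
pink [ 0.553 -0.218  0.078] 0.108
```

```bash
python3 -m creep '[{"tx":30,"ty":-15,"wz":-7},{"tx":60,"ty":-30,"wz":-14},{"tx":90,"ty":-45,"wz":-21},{"tx":120,"ty":-60,"wz":-28},{"tx":150,"ty":-75,"wz":-35}]'; python3 -c "
from h import *
print(optics.camera_info('wrist'),get_obs()['qpos'].round(1))"
```

```text
{'fovy': 71.01327492111587, 'cx': 321.3751599547622, 'cy': 247.08842342157533, 'k1': 0.0030322787982307027, 'tool_from_camera': array([[-2.67164691e-04, -9.69717922e-01, -2.44227517e-01,
         6.59201204e-02],
       [ 9.99999792e-01, -4.02492893e-04,  5.04201728e-04,
         9.52653843e-04],
       [-5.87233292e-04, -2.44227331e-01,  9.69717828e-01,
        -1.62833528e-01],
       [ 0.00000000e+00,  0.00000000e+00,  0.00000000e+00,
         1.00000000e+00]])} [67.  18.4 -4.  83.1  1.3 78.5 -3.3]validation failed for argument at $[0]...
```

```bash
python3 -m creep '[{"wx":0,"wy":0,"wz":-7,"tx":30,"ty":-15,"tz":0,"gripper":1},{"wx":0,"wy":0,"wz":-14,"tx":60,"ty":-30,"tz":0,"gripper":1},{"wx":0,"wy":0,"wz":-21,"tx":90,"ty":-45,"tz":0,"gripper":1},{"wx":0,"wy":0,"wz":-28,"tx":120,"ty":-60,"tz":0,"gripper":1},{"wx":0,"wy":0,"wz":-35,"tx":150,"ty":-75,"tz":0,"gripper":1}]'; python3 -c "
from h import *
print(get_obs()['qpos'].round(1))"
```

```text
time_s: 1.12
tool_pos: [0.3698, -0.4645, 0.2228]
tool_rot: [180.0, 0.0, 59.1]
force: [0.2, -0.0, -0.8]
grip_width: 0.087
grasp_force: 0.0
[ 60.5  12.1 -13.4  91.2   2.9  77.   15.8]
```

```bash
python3 -m creep '[{"wx":0,"wy":0,"wz":-7,"tx":29,"ty":4,"tz":0,"gripper":1},{"wx":0,"wy":0,"wz":-14,"tx":58,"ty":8,"tz":0,"gripper":1},{"wx":0,"wy":0,"wz":-21,"tx":87,"ty":12,"tz":0,"gripper":1},{"wx":0,"wy":0,"wz":-28,"tx":116,"ty":16,"tz":0,"gripper":1},{"wx":0,"wy":0,"wz":-35,"tx":145,"ty":20,"tz":0,"gripper":1}]'
python3 -m creep '[{"wx":0,"wy":0,"wz":0,"tx":0,"ty":0,"tz":0,"gripper":0.2},{"wx":0,"wy":0,"wz":0,"tx":0,"ty":0,"tz":0,"gripper":0.2}]'
python3 - <<'E'
from h import *
p,X=cloud("wrist"); save("w1.png",p); np.savez("w1.npz",p=p,X=X)
o=get_obs();print(o["tool_pos"],o["tool_rot"],o["qpos"].round(1))
w=X.reshape(-1,3);w=w[np.linalg.norm(w[:,:2]-[.4615,-.35],axis=1)<.03]
def rep(n,t):print(n,len(t),t.min(0).round(4),t.max(0).round(4),((t.min(0)+t.max(0))/2).round(4))
rep("top",w[(w[:,2]>.068)&(w[:,2]<.085)]);rep("fl",w[(w[:,2]>.034)&(w[:,2]<.046)])
E
```

```text
time_s: 1.53
tool_pos: [0.462, -0.3511, 0.2229]
tool_rot: [180.0, 0.0, 94.1]
force: [0.6, -0.5, -0.7]
grip_width: 0.0872
grasp_force: 0.0
time_s: 1.7
tool_pos: [0.4628, -0.3502, 0.2229]
tool_rot: [180.0, 0.0, 94.0]
force: [-0.0, -0.4, 0.1]
grip_width: 0.0801
grasp_force: 0.0
[ 0.46141008 -0.35207067  0.22266538] [-1.79983869e+02  4.07124882e-02  9.37844249e+01] [ 54.   11.2 -22.   92.8   4.3  76.9  35.1]
top 522 [ 0.4509 -0.3651  0.0684] [ 0.475  -0.3406  0.0769] [ 0.4629 -0.3529  0.0726]
fl 573 [ 0.4428 -0.3728  0.038 ] [ 0.4827 -0.3329  0.0458] [ 0.4627 -0.3529  0.0419]
```

View pics/w1.png

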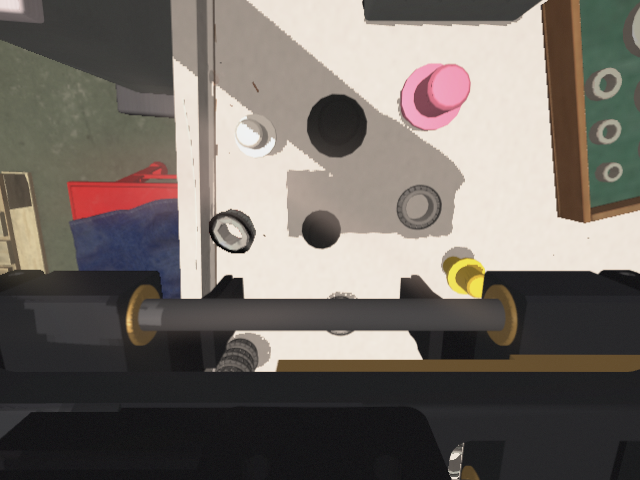

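The wrist view shows the stopper at (322,229) with its neighbours clear of the fingers' path. The tool is above it to within about 1 mm, so I'll descend.

```bash
python3 -m creep '[{"wx":0,"wy":0,"wz":0,"tx":0,"ty":0.5,"tz":38,"gripper":0.2},{"wx":0,"wy":0,"wz":0,"tx":-0.5,"ty":1,"tz":76,"gripper":0.2},{"wx":0,"wy":0,"wz":0,"tx":-0.5,"ty":1,"tz":114,"gripper":0.2},{"wx":0,"wy":0,"wz":0,"tx":-0.5,"ty":1,"tz":148,"gripper":0.2},{"wx":0,"wy":0,"wz":0,"tx":-0.5,"ty":1,"tz":176,"gripper":0.2}]'
python3 -m creep '[{"wx":0,"wy":0,"wz":0,"tx":0,"ty":0,"tz":0,"gripper":-1},{"wx":0,"wy":0,"wz":0,"tx":0,"ty":0,"tz":0,"gripper":-1},{"wx":0,"wy":0,"wz":0,"tx":0,"ty":0,"tz":0,"gripper":-1},{"wx":0,"wy":0,"wz":0,"tx":0,"ty":0,"tz":0,"gripper":-1},{"wx":0,"wy":0,"wz":0,"tx":0,"ty":0,"tz":0,"gripper":-1}]' 20
```

```text
time_s: 2.17
tool_pos: [0.4597, -0.354, 0.0438]
tool_rot: [-179.9, -0.0, 93.5]
force: [0.9, -0.4, 0.3]
grip_width: 0.0534
grasp_force: 0.0
time_s: 2.58
tool_pos: [0.4636, -0.354, 0.049]
tool_rot: [179.8, 0.2, 93.7]
force: [-0.6, -0.8, -0.1]
grip_width: 0.0269
grasp_force: 0.0
```

```bash
python3 -m creep '[{"wx":0,"wy":0,"wz":0,"tx":0,"ty":0,"tz":0,"gripper":-1},{"wx":0,"wy":0,"wz":0,"tx":0,"ty":0,"tz":0,"gripper":-1},{"wx":0,"wy":0,"wz":0,"tx":0,"ty":0,"tz":0,"gripper":-1}]' 25
python3 -m creep '[{"wx":0,"wy":0,"wz":0,"tx":0,"ty":0,"tz":-20,"gripper":-1},{"wx":0,"wy":0,"wz":0,"tx":0,"ty":0,"tz":-50,"gripper":-1},{"wx":0,"wy":0,"wz":0,"tx":0,"ty":0,"tz":-85,"gripper":-1},{"wx":0,"wy":0,"wz":0,"tx":0,"ty":0,"tz":-120,"gripper":-1},{"wx":0,"wy":0,"wz":0,"tx":0,"ty":0,"tz":-150,"gripper":-1}]'
```

```text
time_s: 2.83
tool_pos: [0.4634, -0.3538, 0.0488]
tool_rot: [179.9, 0.2, 93.8]
force: [-0.6, -0.8, 5.6]
grip_width: 0.0239
grasp_force: 25.0
time_s: 3.25
tool_pos: [0.4626, -0.3526, 0.1994]
tool_rot: [179.9, 0.1, 93.8]
force: [0.0, 0.3, -0.7]
grip_width: 0.0242
grasp_force: 25.0
```

```bash
python3 -m creep '[{"wx":0,"wy":0,"wz":0,"tx":25,"ty":14,"tz":-5,"gripper":-1},{"wx":0,"wy":0,"wz":0,"tx":60,"ty":35,"tz":-8,"gripper":-1},{"wx":0,"wy":0,"wz":0,"tx":95,"ty":57,"tz":-8,"gripper":-1},{"wx":0,"wy":0,"wz":0,"tx":130,"ty":78,"tz":-8,"gripper":-1},{"wx":0,"wy":0,"wz":0,"tx":165,"ty":100,"tz":-8,"gripper":-1}]'
python3 -m creep '[{"wx":0,"wy":0,"wz":0,"tx":20,"ty":10,"tz":0,"gripper":-1},{"wx":0,"wy":0,"wz":0,"tx":26,"ty":14,"tz":0,"gripper":-1},{"wx":0,"wy":0,"wz":0,"tx":26,"ty":14,"tz":0,"gripper":-1},{"wx":0,"wy":0,"wz":0,"tx":26,"ty":14,"tz":0,"gripper":-1}]'
cat > m.py <<'E'
from h import *
import sys
n=sys.argv[1]
P=[];
o=get_obs()
p,X=cloud("wrist"); save(n+".png",p); np.savez(n+".npz",p=p,X=X)
print(o["tool_pos"],o["tool_rot"])
R=Ro.from_euler('xyz',o["tool_rot"],degrees=True).as_matrix()
w=X.reshape(-1,3);w=w[np.linalg.norm(w[:,:2]-[.561,-.105],axis=1)<.03]
t=w[(w[:,2]>.109)&(w[:,2]<.121)]
A=np.c_[2*t[:,:2],np.ones(len(t))]; s=np.linalg.lstsq(A,(t[:,:2]**2).sum(1),rcond=None)[0]
c=(t.min(0)+t.max(0))/2
print("rim",len(t),t.min(0).round(4),t.max(0).round(4),c.round(4),"fit",s[:2].round(4),np.sqrt(s[2]+s[:2]@s[:2]))
print("tool-frame neck (mm)",(R.T@(np.r_[c[:2],.115]-o["tool_pos"])*1000).round(1))
# stopper in hand, tool coords
T=(X.reshape(-1,3)-o["tool_pos"])@R
g=T[(np.linalg.norm(T[:,:2],axis=1)<.035)&(T[:,2]>-.01)&(T[:,2]<.06)]
for a in np.arange(0,.05,.005):
    k=g[(g[:,2]>=a)&(g[:,2]<a+.005)]
    if len(k)>5: print("st",a.round(3),len(k),(k.min(0)*1000).round(1),(k.max(0)*1000).round(1))
E
python3 m.py w2
```

```text
time_s: 3.67
tool_pos: [0.5517, -0.1798, 0.2053]
tool_rot: [180.0, 0.1, 93.7]
force: [1.3, 0.2, -0.6]
grip_width: 0.024
grasp_force: 25.0
time_s: 4.0
tool_pos: [0.5631, -0.1557, 0.2046]
tool_rot: [-180.0, 0.1, 93.7]
force: [0.3, -0.5, -0.4]
grip_width: 0.0243
grasp_force: 25.0
[ 0.56309532 -0.15571465  0.20456746] [-1.79966182e+02  7.46474397e-02  9.37456294e+01]
rim 1206 [ 0.5413 -0.1293  0.109 ] [ 0.5835 -0.0753  0.1178] [ 0.5624 -0.1023  0.1134] fit [ 0.5618 -0.1037] 0.020857675238973868
tool-frame neck (mm) [53.5  2.9 89.5]
st 0.0 213 [  3. -18.   0.] [21.9 17.1  5. ]
st 0.005 1184 [  1.  -19.4   5. ] [21.6 18.4  9.9]
st 0.01 8 [14.7 -8.2 10. ] [21.1 14.3 11.5]
st 0.04 8 [11.8 -6.  42.5] [13.1  3.6 44.9]
st 0.045 8 [11.8 -4.8 45.9] [12.7  1.7 48.4]
```

View pics/w2.png

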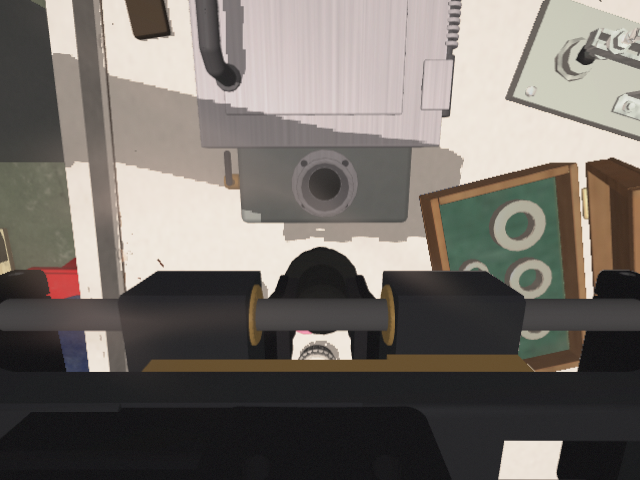

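The wrist view shows the neck bore at (324,184) and the held stopper at (320,290). The box-based centre may be skewed by the lid edge, so I'll refine the rim fit robustly.

```bash
cat > rim.py <<'E'
from h import *
import sys
from scipy.optimize import least_squares
def rim(X,c=(.562,-.105)):
    c=np.array(c)
    for z0,z1 in((.107,.121),(.110,.120)):
        w=X.reshape(-1,3);w=w[(w[:,2]>z0)&(w[:,2]<z1)]
        q=c.copy()
        for _ in range(8):
            r=np.linalg.norm(w[:,:2]-q,axis=1); t=w[(r<.0225)&(r>.0155)]
            q=least_squares(lambda s:np.clip(abs(np.linalg.norm(t[:,:2]-s,axis=1)-.0195)-.002,0,1)*1e3,q).x
        print(z0,len(t),q.round(4),"ang cover",np.unique((np.degrees(np.arctan2(*(t[:,:2]-q).T[::-1]))//30)).size, "medz",np.median(t[:,2]).round(4))
    return q
if __name__=="__main__":
    for f in sys.argv[1:]:
        X=np.load(f)["X"]; print(f); rim(X)
E
python3 rim.py w2.npz top0.npz scene0.npz; python3 - <<'E'
from h import *
z=np.load("w2.npz");p,X=z["p"],z["X"]
g=cv2.cvtColor(p,cv2.COLOR_RGB2GRAY)[150:220,280:370]
print(cv2.HoughCircles(cv2.resize(g,None,fx=4,fy=4),cv2.HOUGH_GRADIENT,1,400,param1=100,param2=20,minRadius=50,maxRadius=150)/4+np.array([280,150,0]))
E
```

```text
w2.npz
0.107 1066 [ 0.5624 -0.1084] ang cover 12 medz 0.1154
0.11 987 [ 0.5624 -0.1084] ang cover 12 medz 0.1155
top0.npz
0.107 119 [ 0.5608 -0.1054] ang cover 12 medz 0.1134
0.11 110 [ 0.5609 -0.1054] ang cover 12 medz 0.1136
scene0.npz
0.107 101 [ 0.5596 -0.1079] ang cover 12 medz 0.1117
0.11 76 [ 0.5595 -0.1079] ang cover 12 medz 0.1127Traceback (most recent call last):
  File "<stdin>", line 4, in <module>
TypeError: unsupported operand type(s) for /: 'NoneType' and 'int'
```

```bash
python3 -m creep '[{"wx":0,"wy":0,"wz":0,"tx":20,"ty":1.5,"tz":0,"gripper":-1},{"wx":0,"wy":0,"wz":0,"tx":46,"ty":2.9,"tz":5,"gripper":-1},{"wx":0,"wy":0,"wz":0,"tx":46,"ty":2.9,"tz":20,"gripper":-1},{"wx":0,"wy":0,"wz":0,"tx":46,"ty":2.9,"tz":28,"gripper":-1},{"wx":0,"wy":0,"wz":0,"tx":46,"ty":2.9,"tz":28,"gripper":-1}]'
python3 m.py w3; python3 rim.py w3.npz; python3 - <<'E'
from h import *
p=cv2.imread("pics/w3.png")[150:400,200:440]; cv2.imwrite("pics/w3c.png",cv2.resize(p,None,fx=2.4,fy=2.4))
p,X=cloud("scene"); save("s3.png",cv2.resize(p[140:320,220:460],None,fx=3,fy=3))
E
```

```text
time_s: 4.47
tool_pos: [0.5614, -0.1112, 0.1744]
tool_rot: [-179.8, 0.0, 93.6]
force: [-1.1, 0.7, -1.1]
grip_width: 0.0241
grasp_force: 25.0
[ 0.56135321 -0.11121522  0.17436565] [-1.79760246e+02  2.82560108e-02  9.35715668e+01]
rim 807 [ 0.5415 -0.112   0.109 ] [ 0.5835 -0.0751  0.1175] [ 0.5625 -0.0935  0.1133] fit [ 0.5621 -0.0971] 0.0171030742987033
tool-frame neck (mm) [17.6  2.5 59.3]
st 0.0 205 [  3.  -17.4   0. ] [21.4 14.   5. ]
st 0.005 1187 [  0.1 -19.3   5. ] [21.5 18.4 10. ]
st 0.01 11 [  7.1 -19.7  10. ] [20.6 12.6 11.1]
st 0.04 6 [11.8 -6.  42.1] [13.   2.9 44.8]
st 0.045 10 [11.7 -4.8 45.2] [12.8  3.6 47.1]
w3.npz
0.107 605 [ 0.5623 -0.109 ] ang cover 8 medz 0.1155
0.11 577 [ 0.5623 -0.109 ] ang cover 8 medz 0.1156
```

View pics/w3c.png

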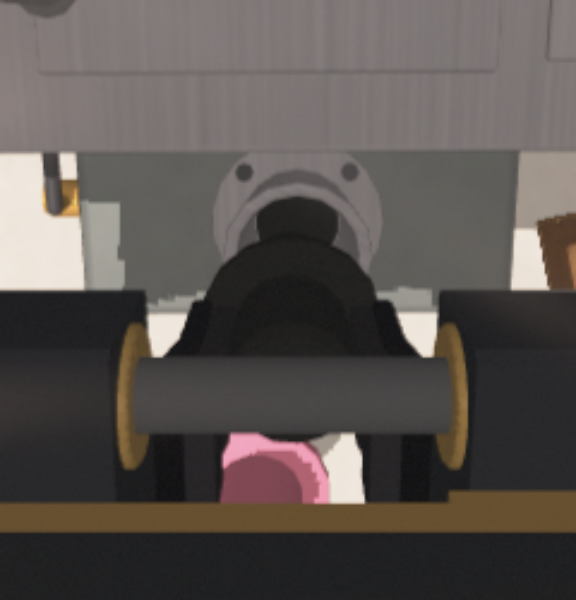

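View pics/s3.png

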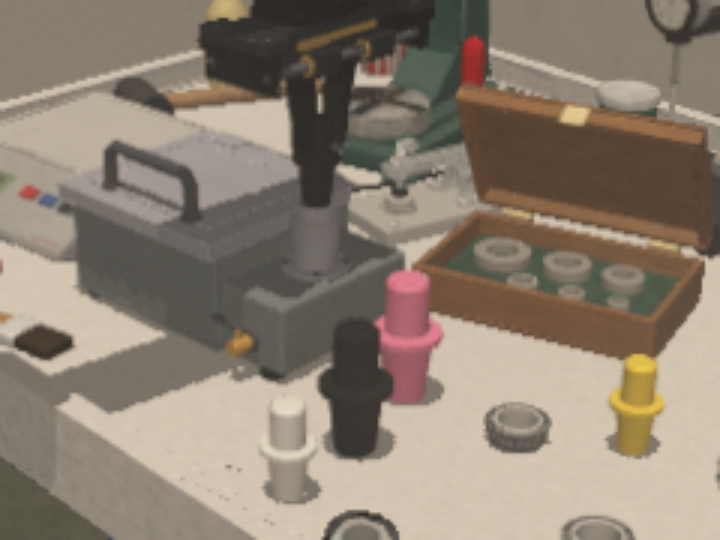

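Both views show the stopper above the neck mouth: bore at (298,225) and plug at (292,300) in the wrist crop. It is off by about 1.4 mm in each tool axis, so I'll correct and lower.

```bash
python3 -m creep '[{"wx":0,"wy":0,"wz":0,"tx":1.3,"ty":1.4,"tz":4,"gripper":-1},{"wx":0,"wy":0,"wz":0,"tx":1.3,"ty":1.4,"tz":11,"gripper":-1},{"wx":0,"wy":0,"wz":0,"tx":1.3,"ty":1.4,"tz":18,"gripper":-1},{"wx":0,"wy":0,"wz":0,"tx":1.3,"ty":1.4,"tz":24,"gripper":-1},{"wx":0,"wy":0,"wz":0,"tx":1.3,"ty":1.4,"tz":30,"gripper":-1}]'
python3 -m creep '[{"wx":0,"wy":0,"wz":0,"tx":0,"ty":0,"tz":4,"gripper":-1},{"wx":0,"wy":0,"wz":0,"tx":0,"ty":0,"tz":8,"gripper":-1},{"wx":0,"wy":0,"wz":0,"tx":0,"ty":0,"tz":11,"gripper":-1},{"wx":0,"wy":0,"wz":0,"tx":0,"ty":0,"tz":11,"gripper":-1}]'
```

```text
time_s: 4.98
tool_pos: [0.5644, -0.1072, 0.1456]
tool_rot: [-180.0, -0.0, 93.8]
force: [0.4, -0.1, -0.5]
grip_width: 0.0239
grasp_force: 25.0
time_s: 5.32
tool_pos: [0.5643, -0.107, 0.1348]
tool_rot: [-179.9, -0.0, 93.8]
force: [0.0, -0.3, -0.9]
grip_width: 0.0244
grasp_force: 25.0
```

```bash
python3 -m creep '[{"wx":0,"wy":0,"wz":0,"tx":0,"ty":0,"tz":2,"gripper":-1},{"wx":0,"wy":0,"wz":0,"tx":0,"ty":0,"tz":4,"gripper":-1},{"wx":0,"wy":0,"wz":0,"tx":0,"ty":0,"tz":6,"gripper":-1},{"wx":0,"wy":0,"wz":0,"tx":0,"ty":0,"tz":6,"gripper":-1}]'
python3 -m creep '[{"wx":0,"wy":0,"wz":0,"tx":0,"ty":0,"tz":1,"gripper":-1},{"wx":0,"wy":0,"wz":0,"tx":0,"ty":0,"tz":2,"gripper":-1},{"wx":0,"wy":0,"wz":0,"tx":0,"ty":0,"tz":2,"gripper":-1}]'
```

```text
time_s: 5.65
tool_pos: [0.5645, -0.1072, 0.1292]
tool_rot: [-180.0, 0.0, 93.8]
force: [1.1, 0.6, -0.4]
grip_width: 0.024
grasp_force: 25.0
time_s: 5.9
tool_pos: [0.5646, -0.1073, 0.1275]
tool_rot: [-180.0, 0.0, 93.8]
force: [0.4, -0.6, -0.2]
grip_width: 0.024
grasp_force: 25.0
```

```bash
python3 -m creep '[{"wx":0,"wy":0,"wz":0,"tx":0,"ty":0,"tz":1,"gripper":-1},{"wx":0,"wy":0,"wz":0,"tx":0,"ty":0,"tz":2,"gripper":-1},{"wx":0,"wy":0,"wz":0,"tx":0,"ty":0,"tz":2,"gripper":-1}]'
python3 -m creep '[{"wx":0,"wy":0,"wz":0,"tx":0,"ty":0,"tz":1,"gripper":-1},{"wx":0,"wy":0,"wz":0,"tx":0,"ty":0,"tz":1,"gripper":-1}]'
```

```text
time_s: 6.15
tool_pos: [0.5647, -0.1073, 0.1268]
tool_rot: [-180.0, 0.1, 93.8]
force: [-3.9, -0.2, 8.1]
grip_width: 0.0243
grasp_force: 25.0
time_s: 6.32
tool_pos: [0.5647, -0.1073, 0.1268]
tool_rot: [-180.0, 0.1, 93.8]
force: [-6.4, -0.3, 12.2]
grip_width: 0.0244
grasp_force: 25.0
```

```bash
python3 -m creep '[{"wx":0,"wy":0,"wz":0,"tx":0,"ty":0,"tz":-2,"gripper":-1},{"wx":0,"wy":0,"wz":0,"tx":0,"ty":0,"tz":-2,"gripper":0.2},{"wx":0,"wy":0,"wz":0,"tx":0,"ty":0,"tz":-2,"gripper":0.2},{"wx":0,"wy":0,"wz":0,"tx":0,"ty":0,"tz":-2,"gripper":0.2},{"wx":0,"wy":0,"wz":0,"tx":0,"ty":0,"tz":-2,"gripper":0.2}]'
python3 -m creep '[{"wx":0,"wy":0,"wz":0,"tx":0,"ty":0,"tz":-20,"gripper":0.2},{"wx":0,"wy":0,"wz":0,"tx":0,"ty":0,"tz":-50,"gripper":0.2},{"wx":0,"wy":0,"wz":0,"tx":0,"ty":0,"tz":-85,"gripper":0.2},{"wx":0,"wy":0,"wz":0,"tx":-40,"ty":0,"tz":-100,"gripper":0.2},{"wx":0,"wy":0,"wz":0,"tx":-55,"ty":0,"tz":-100,"gripper":0.2}]'
python3 -m creep '[{"wx":0,"wy":0,"wz":0,"tx":0,"ty":0,"tz":0,"gripper":0.2}]'
cat > chk.py <<'E'
from h import *
import sys
def rep(n,t):
    if len(t)>5: print(n,len(t),t.min(0).round(4),t.max(0).round(4),((t.min(0)+t.max(0))/2).round(4))
for c in sys.argv[1:]:
    p,X=cloud(c); np.savez(c+"9.npz",p=p,X=X); save(c+"9.png",p)
    w=X.reshape(-1,3);w=w[np.linalg.norm(w[:,:2]-[.562,-.107],axis=1)<.028]
    print(c,"ztop",np.nanpercentile(w[:,2],99.5).round(4)); rep("grip top",w[w[:,2]>.146]); rep("flange",w[(w[:,2]>.114)&(w[:,2]<.126)])
E
python3 chk.py wrist top
```

```text
time_s: 6.73
tool_pos: [0.5648, -0.1067, 0.1263]
tool_rot: [180.0, -0.0, 93.8]
force: [0.4, -0.4, 0.2]
grip_width: 0.0433
grasp_force: 0.0
time_s: 7.15
tool_pos: [0.5709, -0.1657, 0.2313]
tool_rot: [179.6, 0.3, 93.7]
force: [0.4, -1.4, 0.5]
grip_width: 0.0521
grasp_force: 0.0
time_s: 7.23
tool_pos: [0.5684, -0.168, 0.227]
tool_rot: [179.9, 0.2, 93.3]
force: [-0.6, -1.3, -0.7]
grip_width: 0.0521
grasp_force: 0.0
wrist ztop 0.1545
grip top 1007 [ 0.5521 -0.1195  0.1482] [ 0.5764 -0.0955  0.1553] [ 0.5643 -0.1075  0.1517]
flange 1374 [ 0.5416 -0.1294  0.1142] [ 0.5843 -0.0869  0.1237] [ 0.5629 -0.1081  0.1189]
top ztop 0.6434
grip top 341 [ 0.5369 -0.1345  0.6172] [ 0.5837 -0.1158  0.6436] [ 0.5603 -0.1252  0.6304]
```

The stopper is home: its grip top is at about 0.153 (0.152 expected) and the flange is centred on the rim. Next is the handle.

```bash
python3 -m creep '[{"wx":0,"wy":0,"wz":0,"tx":30,"ty":-14,"tz":0,"gripper":0.2},{"wx":0,"wy":0,"wz":0,"tx":65,"ty":-30,"tz":0,"gripper":0.2},{"wx":0,"wy":0,"wz":0,"tx":100,"ty":-46,"tz":0,"gripper":0.2},{"wx":0,"wy":0,"wz":0,"tx":130,"ty":-60,"tz":0,"gripper":0.2},{"wx":0,"wy":0,"wz":0,"tx":155,"ty":-70,"tz":0,"gripper":0.2}]'
python3 -m creep '[{"wx":0,"wy":0,"wz":0,"tx":0,"ty":0,"tz":0,"gripper":0.2},{"wx":0,"wy":0,"wz":0,"tx":0,"ty":0,"tz":0,"gripper":0.2}]'
cat > hd.py <<'E'
from h import *
o=get_obs(); p,X=cloud("wrist"); save("w5.png",p); np.savez("w5.npz",p=p,X=X)
R=Ro.from_euler('xyz',o["tool_rot"],degrees=True).as_matrix()
w=X.reshape(-1,3); w=w[(abs(w[:,0]-.487)<.03)&(abs(w[:,1]-.01)<.06)&(w[:,2]>.142)&(w[:,2]<.165)]
print(o["tool_pos"],o["tool_rot"],len(w),w.min(0).round(4),w.max(0).round(4))
v=np.linalg.svd((w-w.mean(0))[:,:2],full_matrices=False)[2][0]; print("dir",np.degrees(np.arctan2(v[1],v[0])))
T=(w-o["tool_pos"])@R*1000; print("tool mm",T.min(0).round(1),T.max(0).round(1),((T.min(0)+T.max(0))/2).round(1),"median",np.median(T,0).round(1))
c=w[:,:2].mean(0)+0; print("mean",w.mean(0).round(4))
l=X.reshape(-1,3); l=l[(abs(l[:,2]-.108)<.006)&(l[:,0]>.43)&(l[:,0]<.66)&(l[:,1]>-.07)&(l[:,1]<.13)]
print("lid z",np.median(l[:,2]).round(4),l.min(0).round(4),l.max(0).round(4))
E
python3 hd.py
```

```text
time_s: 7.75
tool_pos: [0.4858, -0.0077, 0.2251]
tool_rot: [-179.9, -0.1, 94.0]
force: [-0.3, 0.1, 0.2]
grip_width: 0.0519
grasp_force: 0.0
time_s: 7.92
tool_pos: [0.4872, -0.0091, 0.2258]
tool_rot: [-179.9, 0.0, 94.1]
force: [-0.5, -0.1, 0.2]
grip_width: 0.0519
grasp_force: 0.0
[ 0.48719489 -0.00910451  0.22581938] [-1.79941446e+02  2.96987518e-02  9.40606561e+01] 2438 [ 0.4776 -0.043   0.1421] [0.4958 0.0671 0.1574]
dir -86.09237320883875
tool mm [-33.9  -4.8  68.4] [76.3  7.4 83.7] [21.2  1.3 76.1] median [26.4  1.1 71.8]
mean [0.4865 0.0161 0.1532]
lid z 0.1119 [ 0.457  -0.0629  0.103 ] [0.647  0.1178 0.114 ]
```

View pics/w5.png

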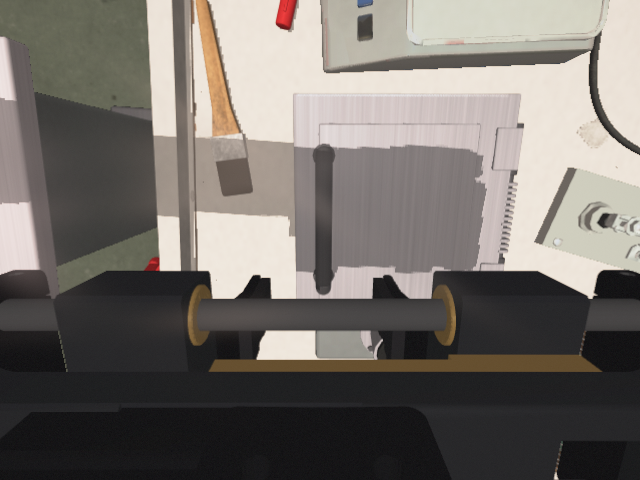

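The wrist view shows the handle bar running vertically at column 323, rows 150 to 285. Its middle is at tool (21, 1.2) mm with its top at 0.155, which matches the given size. I'll descend over it and grip.

```bash
python3 -m creep '[{"wx":0,"wy":0,"wz":0,"tx":12,"ty":1.2,"tz":10,"gripper":0.2},{"wx":0,"wy":0,"wz":0,"tx":21,"ty":1.2,"tz":35,"gripper":0.2},{"wx":0,"wy":0,"wz":0,"tx":21,"ty":1.2,"tz":60,"gripper":0.2},{"wx":0,"wy":0,"wz":0,"tx":21,"ty":1.2,"tz":82,"gripper":0.2},{"wx":0,"wy":0,"wz":0,"tx":21,"ty":1.2,"tz":94,"gripper":0.2}]'
python3 -m creep '[{"wx":0,"wy":0,"wz":0,"tx":0,"ty":0,"tz":0,"gripper":-1},{"wx":0,"wy":0,"wz":0,"tx":0,"ty":0,"tz":0,"gripper":-1},{"wx":0,"wy":0,"wz":0,"tx":0,"ty":0,"tz":0,"gripper":-1},{"wx":0,"wy":0,"wz":0,"tx":0,"ty":0,"tz":0,"gripper":-1},{"wx":0,"wy":0,"wz":0,"tx":0,"ty":0,"tz":0,"gripper":-1}]' 20
python3 -m creep '[{"wx":0,"wy":0,"wz":0,"tx":0,"ty":0,"tz":0,"gripper":-1},{"wx":0,"wy":0,"wz":0,"tx":0,"ty":0,"tz":0,"gripper":-1},{"wx":0,"wy":0,"wz":0,"tx":0,"ty":0,"tz":0,"gripper":-1},{"wx":0,"wy":0,"wz":0,"tx":0,"ty":0,"tz":0,"gripper":-1},{"wx":0,"wy":0,"wz":0,"tx":0,"ty":0,"tz":0,"gripper":-1}]' 40
```

```text
time_s: 8.38
tool_pos: [0.4866, 0.0083, 0.1293]
tool_rot: [-179.7, -0.1, 93.7]
force: [-0.4, -0.5, -0.1]
grip_width: 0.0521
grasp_force: 0.0
time_s: 8.8
tool_pos: [0.489, 0.009, 0.1338]
tool_rot: [179.9, 0.0, 93.7]
force: [0.1, -0.1, -0.3]
grip_width: 0.0268
grasp_force: 0.0
time_s: 9.22
tool_pos: [0.487, 0.009, 0.1325]
tool_rot: [-179.9, 0.0, 93.8]
force: [-5.9, -0.7, 4.8]
grip_width: 0.0107
grasp_force: 40.0
```

```bash
python3 - <<'E'
import numpy as np
d=16.5
def tcp(t):
    t=np.radians(t);f=.6*t
    return np.array([-(153*np.cos(t)-44*np.sin(t)),153*np.sin(t)+44*np.cos(t)])+d*np.array([-np.sin(f),-np.cos(f)])
for c in range(4):
    t0=12.5*c;f=np.radians(.6*t0);y=np.array([np.cos(f),-np.sin(f)]);z=np.array([-np.sin(f),-np.cos(f)])
    for k in range(1,6):
        t=t0+2.5*k; v=tcp(t)-tcp(t0); print(t,"wx",.6*2.5*k,"ty",(v@y).round(1),"tz",(v@z).round(1))
E
```

```text
2.5 wx 1.5 ty 1.6 tz -6.6
5.0 wx 3.0 ty 3.6 tz -13.2
7.5 wx 4.5 ty 5.8 tz -19.6
10.0 wx 6.0 ty 8.2 tz -26.0
12.5 wx 7.5 ty 11.0 tz -32.2
15.0 wx 1.5 ty 2.2 tz -6.4
17.5 wx 3.0 ty 4.7 tz -12.8
20.0 wx 4.5 ty 7.4 tz -19.0
22.5 wx 6.0 ty 10.5 tz -25.0
25.0 wx 7.5 ty 13.7 tz -30.9
27.5 wx 1.5 ty 2.8 tz -6.2
30.0 wx 3.0 ty 5.8 tz -12.2
32.5 wx 4.5 ty 9.1 tz -18.1
35.0 wx 6.0 ty 12.6 tz -23.9
37.5 wx 7.5 ty 16.4 tz -29.4
40.0 wx 1.5 ty 3.3 tz -5.9
42.5 wx 3.0 ty 6.8 tz -11.6
45.0 wx 4.5 ty 10.6 tz -17.2
47.5 wx 6.0 ty 14.6 tz -22.5
50.0 wx 7.5 ty 18.8 tz -27.7
```

```bash
python3 -m creep '[{"wx":1.5,"wy":0,"wz":0,"tx":0,"ty":1.6,"tz":-6.6,"gripper":-1},{"wx":3,"wy":0,"wz":0,"tx":0,"ty":3.6,"tz":-13.2,"gripper":-1},{"wx":4.5,"wy":0,"wz":0,"tx":0,"ty":5.8,"tz":-19.6,"gripper":-1},{"wx":6,"wy":0,"wz":0,"tx":0,"ty":8.2,"tz":-26,"gripper":-1},{"wx":7.5,"wy":0,"wz":0,"tx":0,"ty":11,"tz":-32.2,"gripper":-1}]'; python3 -c "
from h import *
print(get_obs()['qpos'].round(1))"
```

```text
time_s: 9.63
tool_pos: [0.497, 0.0096, 0.1636]
tool_rot: [-172.1, -0.0, 93.8]
force: [-4.4, 0.2, -4.0]
grip_width: 0.0106
grasp_force: 40.0
[ 29.9  11.3 -37.8 101.5   6.5  77.5  -5.9]
```

```bash
python3 -m creep '[{"wx":1.5,"wy":0,"wz":0,"tx":0,"ty":2.2,"tz":-6.4,"gripper":-1},{"wx":3,"wy":0,"wz":0,"tx":0,"ty":4.7,"tz":-12.8,"gripper":-1},{"wx":4.5,"wy":0,"wz":0,"tx":0,"ty":7.4,"tz":-19,"gripper":-1},{"wx":6,"wy":0,"wz":0,"tx":0,"ty":10.5,"tz":-25,"gripper":-1},{"wx":7.5,"wy":0,"wz":0,"tx":0,"ty":13.7,"tz":-30.9,"gripper":-1}]'
python3 -m creep '[{"wx":1.5,"wy":0,"wz":0,"tx":0,"ty":2.8,"tz":-6.2,"gripper":-1},{"wx":3,"wy":0,"wz":0,"tx":0,"ty":5.8,"tz":-12.2,"gripper":-1},{"wx":4.5,"wy":0,"wz":0,"tx":0,"ty":9.1,"tz":-18.1,"gripper":-1},{"wx":6,"wy":0,"wz":0,"tx":0,"ty":12.6,"tz":-23.9,"gripper":-1},{"wx":7.5,"wy":0,"wz":0,"tx":0,"ty":16.4,"tz":-29.4,"gripper":-1}]'; python3 -c "
from h import *
print(get_obs()['qpos'].round(1))"
```

```text
time_s: 10.05
tool_pos: [0.514, 0.0108, 0.1927]
tool_rot: [-164.5, -0.0, 93.8]
force: [-7.6, -0.3, -1.2]
grip_width: 0.0106
grasp_force: 40.0
time_s: 10.47
tool_pos: [0.5373, 0.0124, 0.2179]
tool_rot: [-157.0, 0.0, 93.8]
force: [-8.4, -0.1, 4.3]
grip_width: 0.0107
grasp_force: 40.0
[ 21.8  27.3 -36.1  79.7  11.8 100.8 -10.7]
```

```bash
python3 -m creep '[{"wx":0,"wy":0,"wz":0,"tx":0,"ty":3.5,"tz":-5.5,"gripper":-1},{"wx":0,"wy":0,"wz":0,"tx":0,"ty":7.5,"tz":-11.3,"gripper":-1},{"wx":0,"wy":0,"wz":0,"tx":0,"ty":11.8,"tz":-17.1,"gripper":-1},{"wx":0,"wy":0,"wz":0,"tx":0,"ty":16.4,"tz":-22.5,"gripper":-1},{"wx":0,"wy":0,"wz":0,"tx":0,"ty":21,"tz":-27.7,"gripper":-1}]'
python3 -m creep '[{"wx":0,"wy":0,"wz":0,"tx":0,"ty":0,"tz":0,"gripper":-1},{"wx":0,"wy":0,"wz":0,"tx":0,"ty":0,"tz":0,"gripper":-1},{"wx":0,"wy":0,"wz":0,"tx":0,"ty":0,"tz":0,"gripper":-1},{"wx":0,"wy":0,"wz":0,"tx":0,"ty":0,"tz":0,"gripper":-1},{"wx":0,"wy":0,"wz":0,"tx":0,"ty":0,"tz":0,"gripper":-1}]'
python3 - <<'E'
from h import *
o=get_obs();print(o["qpos"].round(1))
p,X=cloud("scene");save("s6.png",cv2.resize(p[100:300,200:440],None,fx=3,fy=3))
l=X[150:260,230:345].reshape(-1,3)
# lid plane: RANSAC-ish over points between hinge and front edge
best=(0,)
g=np.random.default_rng(0);l=l[(l[:,2]>.13)&(l[:,0]>.49)&(l[:,0]<.66)&(abs(l[:,1]-.02)<.1)]
print(len(l))
for _ in range(800):
    a=l[g.choice(len(l),3)];n=np.cross(a[1]-a[0],a[2]-a[0]);s=np.linalg.norm(n)
    if s<1e-6: continue
    n/=s;k=(abs((l-a[0])@n)<.004).sum()
    if k>best[0]:best=(k,n*np.sign(n[2]))
print(best,"tilt",np.degrees(np.arccos(best[1][2])))
E
python3 chk.py top
```

```text
time_s: 10.88
tool_pos: [0.5672, 0.0145, 0.237]
tool_rot: [-157.0, 0.0, 93.8]
force: [-9.5, -1.4, 7.3]
grip_width: 0.0107
grasp_force: 40.0
time_s: 11.3
tool_pos: [0.5673, 0.0144, 0.237]
tool_rot: [-157.1, 0.0, 93.8]
force: [-8.8, -1.1, 8.1]
grip_width: 0.0107
grasp_force: 40.0
[ 19.7  30.3 -35.7  73.3  13.  104.2 -11.1]
1472
(np.int64(999), array([0.7269387 , 0.06435394, 0.68368026])) tilt 46.868094384414064
top ztop 0.1546
grip top 105 [ 0.5502 -0.1156  0.146 ] [ 0.5735 -0.0919  0.1549] [ 0.5618 -0.1038  0.1505]
flange 154 [ 0.5409 -0.1256  0.1141] [ 0.5811 -0.0833  0.125 ] [ 0.561  -0.1045  0.1196]
```

View pics/s6.png

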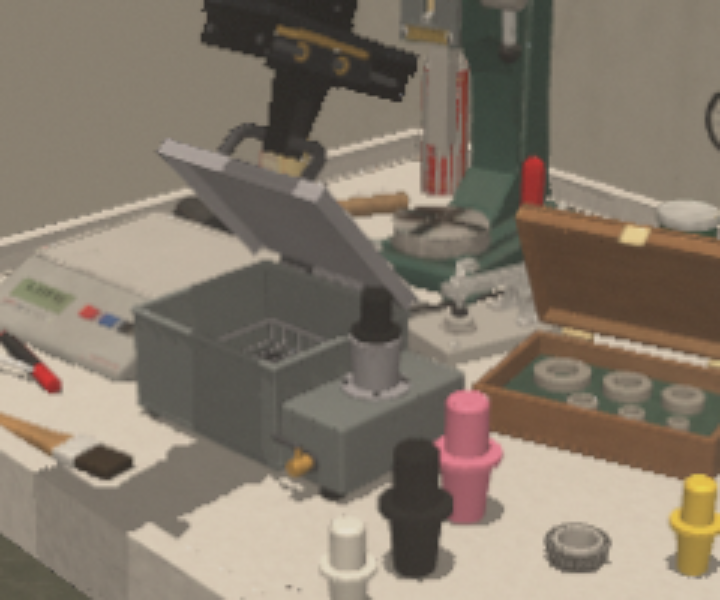

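The picture shows the lid held open by the handle at (270,150), with the stopper seated at (375,310). The lid measures 47 to 50 degrees and is still, and the top view puts the stopper within 2 mm of the neck centre. I'll hand it in.

```bash
python3 -c "
from cell import env
print(env.sign_off())"
```

```text
the job is handed in; nothing more can be done
None
```

The stopper is fully home in the filler neck and the gripper is still holding the lid at about 50 degrees (47 to 50 measured); the bearings and brush were never touched, and I handed the job in at about 11 s, but the sign-off gave no verdict.

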